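Unpile the coffee machine parts onto their service places

TASK

Take the pile of coffee machine parts apart from the top down, one part at a time, and stand each upright in the middle of its own dish: the black tap knob in the red dish, the brass fitting in the green dish, the blue filter cartridge in the white dish. Move the black drip tray only when it is empty: then lay it centred and lengthwise on the black drain pad with the yellow border. Do not shift the amber glass jar, and leave everything released and at rest.

Things in the scene. Friction and masses are not known exactly. Their poses are not given: they have to be found in the camera images.
- tap_knob: Tap knob: black upright cylinder, diameter 34 mm, height 30 mm, grey ribs, orange spot on top, 40 g. At the start it stands on top of one of the two middle parts, the brass or the blue one. Origin: centre of its underside; z up.
- brass_fitting: Brass fitting: upright yellow-metal cylinder, diameter 46 mm, height 30 mm, dark spot on top, about 200 g. At the start it stands on the drip tray, near one end (45 mm from the tray's centre). Origin: centre of its underside; z up.
- blue_cartridge: Filter cartridge: upright blue ribbed plastic cylinder, diameter 46 mm, height 30 mm, white spot on top, about 60 g. At the start it stands on the drip tray, near the other end (45 mm from the tray's centre). Origin: centre of its underside; z up.
- drip_tray: Drip tray: solid flat black block, 58 mm wide (its x) by 180 mm long (its y) by 26 mm high, flat top with a steel slotted grid, about 300 g, standing loose on the bench. Grip it across its 58 width at the middle of its length. Origin: centre of its underside; z up.
- red_dish: Red square dish, fixed to the bench, 110 by 110 mm outside, walls 4 mm thick and 10 mm high, floor 3 mm thick. Place of the tap knob. Origin: centre of its underside, at bench height; x and y along its sides.
- green_dish: Green square dish, fixed to the bench, same sizes as the red dish. Place of the brass fitting. Origin: centre of its underside.
- white_dish: White square dish, fixed to the bench, same sizes as the red dish. Place of the blue filter cartridge. Origin: centre of its underside.
- drain_pad: Drain pad: flat black rubber pad with a yellow border line, fixed to the bench, 90 mm wide (its x) by 220 mm long (its y) by 4 mm thick. Place of the drip tray, long sides parallel, either way round. Origin: centre of its underside, at bench height.
- jar: Amber glass jar with a steel lid, diameter 60 mm, height 70 mm, standing loose on the bench; leave it where it is. Origin: centre of its underside.

How it is judged:
By the outcome, as a careful person would: the job done as asked, in the order asked, and still so for the second after the job is handed in, with the robot touching nothing.
It also fails if it takes over 115 s, if anything falls off the work surface, if the arm or the gripper's body presses on something with over 40 N, if the wrist force passes 120 N, or if a joint passes its speed limit or range.

ROBOT

A 6-joint arm with a two-finger parallel gripper is mounted at the origin on the work surface. World frame = base frame: x ahead of the robot, y to its left, z up, the work surface at z = 0. Lengths are in m, angles in degrees, forces in N, time in s.
With the tool pointing down it reaches from about 0.325 to 1 m from the base axis. Payload 5.1 kg.
Tool frame: the origin (TCP) lies at the very end of the fingers, on their centre line; the grasp point (between the pads) lies 19 mm behind it; z points along the fingers, y is the line along which they close (so a half turn about z gives the same grasp; the last joint's range is limited). The gripper opens to 85 mm and grips with 20 to 120 N. Pads are 22 mm wide; open, the fingers measure 114 mm over their backs; the gripper's body (76 mm by 85 mm) begins 54 mm behind the grasp point. The pads swing forward as they close: fully open they stand 13 mm farther back than shut.
Start: joints at [67.689, 7.093, 94.555, -0, 78.352, -4.733], TCP at [0.196, 0.62, 0.231] pointing down, gripper open.
Joint ranges: [-149.61, 149.61], [-58.7, 133.49], [1.44, 155.28], [-77.14, 257.14], [18.33, 153.61], [-166.67, 166.67]. Speed limits (degrees/s): [147.25, 147.25, 180, 180, 180, 180].

INTERFACE

Orientations are given as a 3x3 rotation matrix whose columns are the frame's x, y, z axes.
In Python, from cell import env, vision gives the robot as it stands.
- The arm moves only by the tool send_rows, never from a script. Its argument "motion" is a list of rows, each a list of 7 numbers: the opening, from -1 (shut) to 1 (fully open), then the shift along the world's x, y, z each as a share of 600 mm, from -1 to 1, then the turn, a rotation vector about the world's x, y, z each as a share of 360 degrees, from -1 to 1. In form: [[jaw, dx, dy, dz, ax, ay, az], ...]. A call has exactly 8 rows; each row is the pose to reach, as a shift and turn from the pose commanded when the call began, turning the shorter way round; what a row does not reach only later rows make up. A row lasts 1/12 s, in which the tool goes at most 41.7 mm and 7.16 degrees, less where a joint would pass 70% of its speed; a pose out of reach is approached as far as the arm can. A call with a number of a shift or a turn outside -1 to 1 is refused whole. A call with a gripper value outside its range is refused whole. The fingers move at their own pace and stop on an object; "force" is the grip in N (left out, the last holds). Time passes only in rows, so rows that repeat a pose let the fingers close, or fill a call up. It gives the time, the measured TCP pose, the force, the opening and the grip force at its end, in the units of the state.
- env.observe(): the state, without advancing time (a new reading comes with each control period).
- vision.capture(name): name is "side" or "top" or "wrist"; returns the picture (420x560x3 uint8, red, green, blue); there is no depth.
- vision.camera_info(name): a dict with "fx", "fy", "cx", "cy" (pixels), "k1" (the pictures are not rectified: a ray, as slopes to the right and down, at radius r is drawn at 1 + k1 r^2 times it, then the intrinsics apply), "rvec" (rotation vector, rad) and "tvec" (3), from world to camera coordinates, as OpenCV has them. Camera axes: x right, y down, z forward; pixel columns grow to the right and rows downward; lengths in m; the calibration is good to about 2 mm. A picture is of the moment at which its call begins: read the wrist's pose just before it. camera_info takes no time and is no camera call; for the wrist camera it gives the pose at the moment of the call.
- env.close_job(): hands the job in; it is judged then, once.
The state is a dict: "clock": time; "q": joint angles; "joint_velocities": joint speeds; "joint_efforts": joint torques, N m; "tool_pos": TCP position; "orientation": TCP orientation; "contact_force": force on the tool from outside, world axes, zero at the start; "torque": the same for the moment, N m; "width": finger opening in m; "gripper_force": force on a finger pad.
Only numpy, scipy, OpenCV 4.12 (cv2) and the standard library are available. Lean on these libraries where they do the work, as an engineer would, in place of code of your own. Each camera call takes 0.05 s, during which the arm holds its last target. There are 200 camera calls.

## Working session

There is one attempt and no reset: what is moved stays moved. The work goes in short steps, Python scripts to look and compute and a tool call to move; the robot and the scene stay as the last step left them, time stands still between calls to the robot, and variables do not carry over. Pictures are saved under pics/ and viewed, at most 14 in all, crops included, and the job is handed in when it is done.

Besides the shell and the picture viewer there is one more tool, called as name(argument=value, ...), one argument or row to a line, values as JSON. send_rows: Moves the arm, as the interface text tells. Shift numbers are shares of 600 mm and turn numbers shares of 360 degrees, none past 1 either way. Its arguments: {"type":"object","properties":{"motion":{"type":"array","items":{"type":"array","items":{"type":"number"}}},"force":{"type":"number"}},"required":["motion"]}

```bash
ls; mkdir -p pics; python3 - <<'E'
from cell import env,vision
import cv2
for n in("top","side"):
    cv2.imwrite(f"pics/{n}0.png",vision.capture(n)[:,:,::-1]); print(vision.camera_info(n))
print(env.observe())
E
```

```text
pics
{'fx': 502.0724420034081, 'fy': 502.0724420034081, 'cx': 279.9265704480497, 'cy': 209.94124743486748, 'k1': -0.048603671836128605, 'rvec': array([ 2.16419298, -2.16520872,  0.10054701]), 'tvec': array([-0.06507986,  0.53972928,  1.00203829])}
{'fx': 412.0338445391374, 'fy': 412.0338445391374, 'cx': 283.1913336177765, 'cy': 213.57560267132033, 'k1': -0.02309068641743225, 'rvec': array([ 2.03137148, -0.66622758,  0.40312959]), 'tvec': array([-0.49083748,  0.17747023,  0.58105854])}
{'clock': 0.1, 'q': array([ 6.76884009e+01,  7.13126845e+00,  9.46262034e+01,  7.58424646e-04,
        7.83519347e+01, -4.73334844e+00]), 'joint_velocities': array([ 0.0850302 , -0.02065485, -0.23795115,  0.11481921, -0.01529412,
        0.08439429]), 'joint_efforts': array([ 6.69336223e-04, -4.24930036e+01, -3.66655004e+01, -6.05591822e-05,
        3.94722374e-03, -3.35508751e-06]), 'tool_pos': array([0.19612731, 0.61912668, 0.23015945]), 'orientation': array([[-9.53304504e-01,  3.02009899e-01, -7.36923962e-04],
       [ 3.02010750e-01,  9.53302892e-01, -1.76162179e-03],
       [ 1.70484525e-04, -1.90192095e-03, -9.99998177e-01]]), 'contact_force': array([-0.38257236, -0.16612482, -1.05029621]), 'torque': array([ 0.01651977, -0.01686021,  0.03564095]), 'gripper_force': 0.0, 'width': 0.08545160111817987}
```

View pics/top0.png

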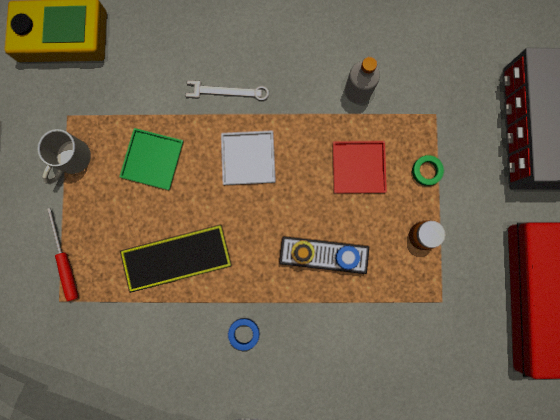

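View pics/side0.png

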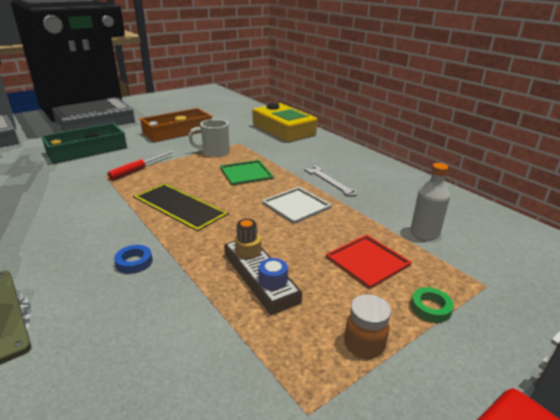

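The knob (orange spot at top-view 303,253) stands on the brass. The blue cartridge is at (348,257), the tray at about (324,255), the pad at (176,258) and the jar at (428,235). The dishes are green (152,159), white (248,158) and red (359,167).

```bash
cat > h.py <<'E'
import numpy as np, cv2
from cell import env, vision
def ray(info,uv):
    K=np.array([[info['fx'],0,info['cx']],[0,info['fy'],info['cy']],[0,0,1.]])
    d=np.array([info['k1'],0,0,0,0.])
    p=cv2.undistortPoints(np.array(uv,float).reshape(-1,1,2),K,d).reshape(-1,2)
    R=cv2.Rodrigues(info['rvec'])[0]
    return -R.T@info['tvec'], np.c_[p,np.ones(len(p))]@R
def onplane(info,uv,z):
    c,d=ray(info,uv); return (c+d*((z-c[2])/d[:,2])[:,None])[:,:2]
def blobs(img,lo,hi,amin=30):
    m=cv2.inRange(cv2.cvtColor(img,cv2.COLOR_RGB2HSV),lo,hi)
    c=[k for k in cv2.findContours(m,cv2.RETR_EXTERNAL,cv2.CHAIN_APPROX_NONE)[0] if cv2.contourArea(k)>amin]
    return sorted(c,key=cv2.contourArea,reverse=True)
def rect(info,c,z):
    "centre, sizes mm, long-axis direction (deg from world x) on plane z"
    p=onplane(info,c.reshape(-1,2),z); (x,y),(w,h),a=cv2.minAreaRect((p*1000).astype(np.float32))
    if h>w: w,h,a=h,w,a+90
    return np.round([x,y,w,h,(a+90)%180-90],1)
E
python3 - <<'E'
from h import *
I=vision.camera_info("top"); im=cv2.imread("pics/top0.png")[:,:,::-1].copy()
print("cam",ray(I,[[280,210]])[0])
for n,lo,hi,z in [("red",(0,150,60),(6,255,255),.01),("green",(50,120,40),(75,255,255),.01),("white",(0,0,120),(179,70,255),.01),
 ("yellow",(25,150,90),(35,255,255),.004),("blue",(100,150,60),(125,255,255),.056),("orange",(5,200,150),(20,255,255),.086),("dark",(0,0,0),(179,255,45),.026)]:
    for c in blobs(im,lo,hi,15)[:6]:
        x,y,w,h=cv2.boundingRect(c); print(n,(x,y,w,h),rect(I,c,z))
cv2.imwrite("pics/crop.png",cv2.resize(im[215:295,260:460,::-1],(800,320),interpolation=cv2.INTER_CUBIC))
print({k:v for k,v in vision.camera_info("wrist").items()})
cv2.imwrite("pics/w0.png",vision.capture("wrist")[:,:,::-1])
E
```

```text
cam [ 0.4349018  -0.07473617  1.05114164]
red (524, 222, 36, 157) [ 356.  -606.6  322.2   75.1   -2.7]
red (333, 141, 54, 53) [ 6.328e+02 -2.319e+02  1.111e+02  1.107e+02  4.000e-01]
red (55, 252, 23, 50) [403.1 381.1 101.3  27.1  16.4]
red (527, 148, 4, 28) [ 644.4 -593.4   58.2    4.2   -0. ]
red (522, 56, 3, 27) [ 8.487e+02 -5.928e+02  5.890e+01  4.000e+00  1.000e-01]
green (120, 128, 63, 62) [651.5 208.3 110.8 110.3  75.5]
green (43, 6, 43, 36) [957.  413.7  94.2  82.1  88.9]
green (413, 155, 31, 30) [ 626.9 -377.    62.7   60.7  -45.8]
white (298, 303, 86, 61) [ 289.4 -189.2  174.2  120.7   89.9]
white (112, 60, 158, 55) [808.1 126.8 337.1 120.7  89.6]
white (221, 131, 55, 54) [654.1   3.1 111.6 110.8 -87.2]
white (419, 172, 79, 85) [ 530.7 -438.6  181.1  124.1  -26. ]
white (104, 302, 76, 50) [301.  220.7 156.   98.   89.3]
white (290, 58, 60, 56) [ 808.3 -151.1  126.3  121.2   -3.6]
yellow (121, 225, 110, 66) [441.7 153.9 217.8  87.9 -75.4]
yellow (6, 0, 90, 50) [959.1 446.4 199.4 114.3  89.6]
yellow (293, 241, 21, 21) [ 460.7 -116.9   45.6   30.    53.1]
blue (228, 319, 31, 32) [293.6   6.4  60.3  57.7 -45.1]
blue (336, 246, 24, 24) [ 442.7 -199.    45.1   44.6  -56.6]
orange (363, 58, 13, 12) [ 828.  -244.1   24.3   23.   -89.9]
orange (299, 249, 9, 8) [ 451.7 -110.1   15.3   13.4   90. ]
dark (500, 49, 60, 142) [ 724.4 -566.8  310.1  111.9   10.9]
dark (125, 229, 102, 60) [441.1 148.7 200.   73.5 -75.2]
dark (507, 223, 23, 155) [ 356.9 -548.8  310.6   35.     0.7]
dark (11, 14, 22, 21) [949.9 500.9  49.7  41.7  45.8]
dark (346, 78, 16, 25) [ 793.  -216.2   46.2   30.6   43.4]
dark (279, 239, 88, 35) [ 429.2 -149.1  182.7   48.3   72.1]
{'fx': 300.52131589275183, 'fy': 300.52131589275183, 'cx': 276.06002187153814, 'cy': 209.64926279513324, 'k1': -0.044088699189193996, 'rvec': array([-2.35472959, -1.72145849, -0.22861035]), 'tvec': array([-0.64932505, -0.03281965,  0.37840643])}
```

View pics/crop.png

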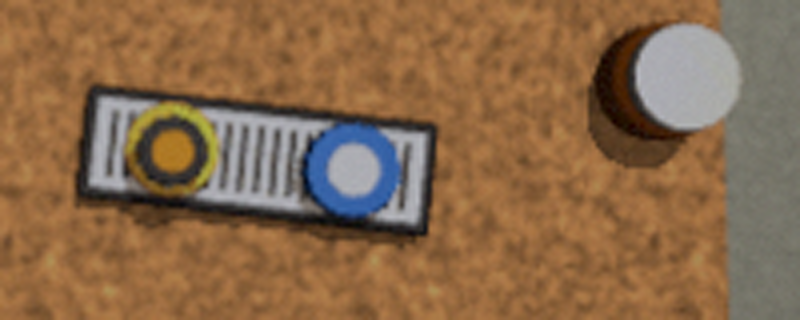

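View pics/w0.png

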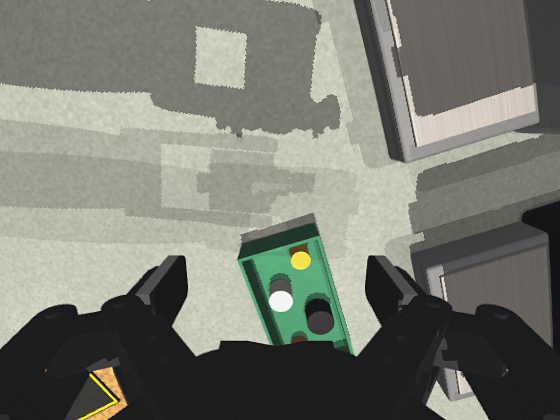

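Knob on brass at about (452,-110) mm, blue at (443,-199). The tray centre is about (447,-154), with its long axis at 84°. The wrist view shows only the fingers and an unrelated crate. I'll move over the tray.

send_rows(
  motion=[
    [1,0.183,-0.5,0,0,0,-0.15],
    [1,0.183,-0.5,0,0,0,-0.15],
    [1,0.183,-0.5,0,0,0,-0.15],
    [1,0.183,-0.5,0,0,0,-0.15],
    [1,0.183,-0.5,0,0,0,-0.15],
    [1,0.183,-0.5,0,0,0,-0.15],
    [1,0.183,-0.5,0,0,0,-0.15],
    [1,0.183,-0.5,0,0,0,-0.15],
  ],
  force=40,
)

```text
clock: 0.82
tool_pos: [0.3064, 0.3168, 0.2309]
orientation: [[-0.31, 0.951, 0.0], [0.951, 0.31, -0.001], [-0.001, -0.0, -1.0]]
contact_force: [0.3, 0.3, -0.0]
width: 0.0855
gripper_force: 0.0
```

send_rows(
  motion=[
    [1,0.12,-0.36,0,0,0,-0.068],
    [1,0.12,-0.36,0,0,0,-0.068],
    [1,0.12,-0.36,0,0,0,-0.068],
    [1,0.12,-0.36,0,0,0,-0.068],
    [1,0.12,-0.36,0,0,0,-0.068],
    [1,0.12,-0.36,0,0,0,-0.068],
    [1,0.12,-0.36,0,0,0,-0.068],
    [1,0.12,-0.36,0,0,0,-0.068],
  ],
)

```text
clock: 1.48
tool_pos: [0.3781, 0.1028, 0.2311]
orientation: [[0.109, 0.994, -0.0], [0.994, -0.109, 0.0], [0.0, -0.001, -1.0]]
contact_force: [-0.1, 1.0, -0.3]
width: 0.0854
gripper_force: 0.0
```

send_rows(
  motion=[
    [1,0.03,-0.36,0,0,0,0],
    [1,0.03,-0.36,0,0,0,0],
    [1,0.03,-0.36,0,0,0,0],
    [1,0.03,-0.36,0,0,0,0],
    [1,0.03,-0.36,0,0,0,0],
    [1,0.03,-0.36,0,0,0,0],
    [1,0.03,-0.36,0,0,0,0],
    [1,0.03,-0.36,0,0,0,0],
  ],
)

```text
clock: 2.15
tool_pos: [0.3962, -0.1113, 0.231]
orientation: [[0.105, 0.994, -0.001], [0.994, -0.105, 0.001], [0.001, -0.001, -1.0]]
contact_force: [0.1, 0.6, 0.2]
width: 0.0851
gripper_force: 0.0
```

```bash
python3 - <<'E'
from h import *
o=env.observe(); I=vision.camera_info("wrist"); im=vision.capture("wrist")
print(o['clock'],o['tool_pos'],o['orientation'].round(3).tolist())
cv2.imwrite("pics/w1.png",im[:,:,::-1])
for n,lo,hi,z in [("blue",(100,150,60),(125,255,255),.056),("orange",(5,200,150),(20,255,255),.086)]:
    for c in blobs(im,lo,hi,15)[:3]: print(n,cv2.boundingRect(c),rect(I,c,z))
E
```

```text
2.15 [ 0.39620669 -0.11132217  0.23098087] [[0.105, 0.994, -0.001], [0.994, -0.105, 0.001], [0.001, -0.001, -1.0]]
blue (141, 60, 58, 59) [300.9   4.5  58.   55.   -7. ]
blue (303, 235, 41, 45) [ 441.1 -192.5   55.1   45.3  -79.1]
orange (323, 180, 19, 20) [ 451.  -108.1   19.    17.6   86.2]
```

View pics/w1.png

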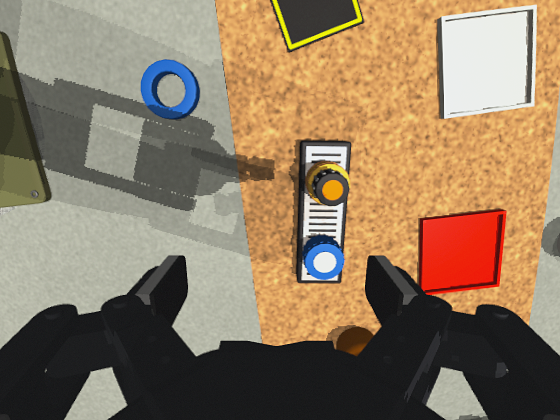

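The wrist view shows the knob spot at (332,189) and the blue top at (325,260). They agree with the top view to 2 mm, so I'll grasp the knob.

send_rows(
  motion=[
    [1,0.092,0.003,0,0,0,0],
    [1,0.092,0.003,0,0,0,0],
    [1,0.092,0.003,-0.06,0,0,0],
    [1,0.092,0.003,-0.12,0,0,0],
    [1,0.092,0.003,-0.18,0,0,0],
    [1,0.092,0.003,-0.23,0,0,0],
    [1,0.092,0.003,-0.265,0,0,0],
    [1,0.092,0.003,-0.28,0,0,0],
  ],
  force=30,
)

```text
clock: 2.87
tool_pos: [0.4489, -0.1072, 0.0595]
orientation: [[0.102, 0.995, -0.006], [0.995, -0.102, 0.003], [0.002, -0.006, -1.0]]
contact_force: [-0.9, 0.7, -0.5]
width: 0.0851
gripper_force: 0.0
```

send_rows(
  motion=[
    [-1,0,0,0,0,0,0],
    [-1,0,0,0,0,0,0],
    [-1,0,0,0,0,0,0],
    [-1,0,0,0,0,0,0],
    [-1,0,0,0,0,0,0],
    [-1,0,0,0,0,0,0],
    [-1,0,0,0,0,0,0],
    [-1,0,0,0,0,0,0],
  ],
)

```text
clock: 3.53
tool_pos: [0.453, -0.111, 0.0656]
orientation: [[0.106, 0.994, 0.004], [0.994, -0.106, -0.001], [-0.0, 0.004, -1.0]]
contact_force: [-0.9, 1.5, 6.3]
width: 0.033
gripper_force: 30.1
```

send_rows(
  motion=[
    [-1,0,0,0.02,0,0,0],
    [-1,0,0,0.05,0,0,0],
    [-1,0,0,0.1,0,0,0],
    [-1,0,0,0.15,0,0,0],
    [-1,0.05,-0.03,0.18,0,0,0],
    [-1,0.1,-0.07,0.18,0,0,0],
    [-1,0.15,-0.1,0.18,0,0,0],
    [-1,0.2,-0.13,0.18,0,0,0],
  ],
)

```text
clock: 4.2
tool_pos: [0.5729, -0.19, 0.1727]
orientation: [[0.106, 0.994, 0.002], [0.994, -0.106, -0.001], [-0.001, 0.002, -1.0]]
contact_force: [-0.4, -0.1, -0.7]
width: 0.0327
gripper_force: 30.0
```

send_rows(
  motion=[
    [-1,0.05,-0.04,0,0,0,0],
    [-1,0.1,-0.07,0,0,0,0],
    [-1,0.1,-0.07,0,0,0,0],
    [-1,0.1,-0.07,0,0,0,0],
    [-1,0.1,-0.07,0,0,0,0],
    [-1,0.1,-0.07,0,0,0,0],
    [-1,0.1,-0.07,0,0,0,0],
    [-1,0.1,-0.07,0,0,0,0],
  ],
)

```text
clock: 4.87
tool_pos: [0.6308, -0.23, 0.1721]
orientation: [[0.105, 0.994, 0.001], [0.994, -0.105, -0.0], [-0.0, 0.001, -1.0]]
contact_force: [-0.2, -0.6, -0.2]
width: 0.0323
gripper_force: 30.1
```

```bash
python3 - <<'E'
from h import *
o=env.observe()
print(o['clock'],o['tool_pos'],o['orientation'].round(3).tolist(),o['width'],o['contact_force'])
im=vision.capture("top");I=vision.camera_info("top")
cv2.imwrite("pics/t1.png",cv2.resize(im[100:300,200:460,::-1],(780,600)))
for n,lo,hi,z in [("blue",(100,150,60),(125,255,255),.056),("yellow",(20,120,90),(35,255,255),.056)]:
    for c in blobs(im,lo,hi,15)[:3]: print(n,cv2.boundingRect(c),rect(I,c,z))
E
```

```text
4.8667 [ 0.63075863 -0.23001268  0.17205741] [[0.105, 0.994, 0.001], [0.994, -0.105, -0.0], [-0.0, 0.001, -1.0]] 0.03232853263311961 [-0.23247356 -0.58348663 -0.21624052]
blue (228, 319, 30, 32) [295.    9.4  60.4  51.1 -25.1]
yellow (4, 0, 96, 53) [929.5 417.8 201.5 117.2  88.8]
yellow (121, 225, 110, 66) [441.1 142.3 207.7  84.8 -75.3]
yellow (292, 241, 10, 17) [460.7 -95.2  36.2  10.6 -26.8]
```

View pics/t1.png

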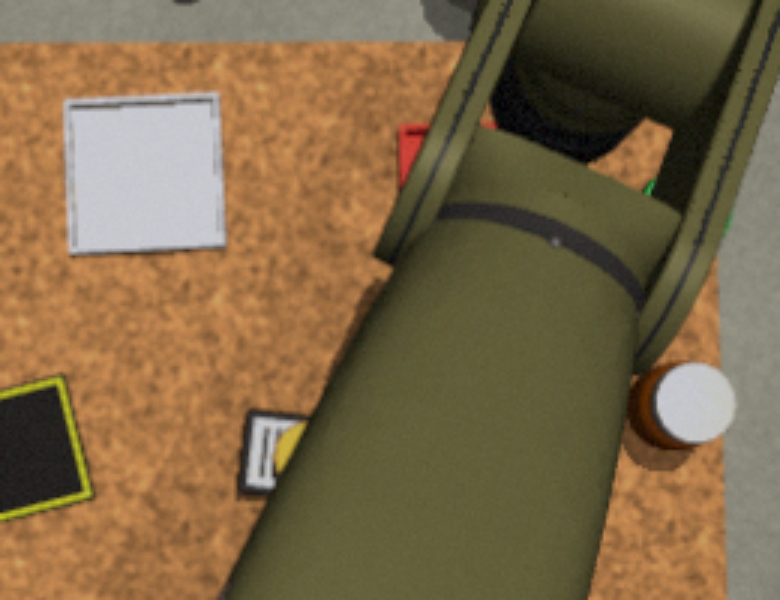

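The arm hides the red dish here. The jar and tray look undisturbed, and the gripper width of 32 mm shows the knob is held. Lowering.

send_rows(
  motion=[
    [-1,0.003,-0.003,-0.06,0,0,0],
    [-1,0.003,-0.003,-0.12,0,0,0],
    [-1,0.003,-0.003,-0.18,0,0,0],
    [-1,0.003,-0.003,-0.22,0,0,0],
    [-1,0.003,-0.003,-0.245,0,0,0],
    [-1,0.003,-0.003,-0.255,0,0,0],
    [-1,0.003,-0.003,-0.26,0,0,0],
    [-1,0.003,-0.003,-0.26,0,0,0],
  ],
)

```text
clock: 5.58
tool_pos: [0.6339, -0.2327, 0.0165]
orientation: [[0.105, 0.994, 0.002], [0.994, -0.105, -0.001], [-0.001, 0.002, -1.0]]
contact_force: [-0.0, 1.3, 0.3]
width: 0.0329
gripper_force: 30.1
```

send_rows(
  motion=[
    [-1,0,0,-0.001,0,0,0],
    [-1,0,0,-0.002,0,0,0],
    [-1,0,0,-0.003,0,0,0],
    [-1,0,0,-0.004,0,0,0],
    [-1,0,0,-0.005,0,0,0],
    [-1,0,0,-0.005,0,0,0],
    [-1,0,0,-0.005,0,0,0],
    [-1,0,0,-0.005,0,0,0],
  ],
)

```text
clock: 6.25
tool_pos: [0.6334, -0.2325, 0.0127]
orientation: [[0.106, 0.994, 0.0], [0.994, -0.106, -0.0], [-0.0, 0.0, -1.0]]
contact_force: [0.2, 0.2, 1.3]
width: 0.0328
gripper_force: 30.3
```

send_rows(
  motion=[
    [-1,0,0,-0.001,0,0,0],
    [-1,0,0,-0.001,0,0,0],
    [-1,0,0,-0.002,0,0,0],
    [-1,0,0,-0.002,0,0,0],
    [-1,0,0,-0.003,0,0,0],
    [-1,0,0,-0.003,0,0,0],
    [-1,0,0,-0.003,0,0,0],
    [-1,0,0,-0.003,0,0,0],
  ],
)

```text
clock: 6.92
tool_pos: [0.6334, -0.2325, 0.0126]
orientation: [[0.105, 0.994, -0.0], [0.994, -0.105, -0.0], [-0.0, -0.0, -1.0]]
contact_force: [-4.2, 1.9, 10.8]
width: 0.0327
gripper_force: 31.1
```

Firm contact with the dish floor. Release and lift.

send_rows(
  motion=[
    [0.4,0,0,0,0,0,0],
    [0.4,0,0,0,0,0,0],
    [0.4,0,0,0,0,0,0],
    [0.4,0,0,0,0,0,0],
    [0.4,0,0,0,0,0,0],
    [0.4,0,0,0.02,0,0,0],
    [0.4,0,0,0.06,0,0,0],
    [0.4,0,0,0.12,0,0,0],
  ],
)

```text
clock: 7.58
tool_pos: [0.6304, -0.2312, 0.0795]
orientation: [[0.106, 0.994, -0.007], [0.994, -0.106, 0.003], [0.003, -0.008, -1.0]]
contact_force: [0.3, -0.5, -0.8]
width: 0.0595
gripper_force: 0.0
```

send_rows(
  motion=[
    [1,0,0,0.06,0,0,0],
    [1,-0.05,0.03,0.12,0,0,0],
    [1,-0.11,0.07,0.15,0,0,0],
    [1,-0.16,0.1,0.18,0,0,0],
    [1,-0.22,0.13,0.2,0,0,0],
    [1,-0.28,0.16,0.22,0,0,0],
    [1,-0.34,0.19,0.24,0,0,0],
    [1,-0.39,0.2,0.24,0,0,0],
  ],
)

```text
clock: 8.25
tool_pos: [0.3986, -0.1114, 0.2294]
orientation: [[0.104, 0.995, 0.004], [0.995, -0.104, -0.001], [-0.001, 0.004, -1.0]]
contact_force: [-0.9, -1.1, 1.2]
width: 0.0856
gripper_force: 0.0
```

```bash
python3 - <<'E'
from h import *
o=env.observe(); I=vision.camera_info("wrist"); im=vision.capture("wrist")
print(o['clock'],o['tool_pos'],o['orientation'].round(3).tolist())
cv2.imwrite("pics/w2.png",im[:,:,::-1])
for n,lo,hi,z in [("blue",(100,150,60),(125,255,255),.056),("orange",(5,200,150),(20,255,255),.033),("brass",(18,120,80),(30,255,255),.056),("red",(0,150,60),(4,255,255),.01),("white",(0,0,180),(179,50,255),.056)]:
    for c in blobs(im,lo,hi,40)[:4]: print(n,cv2.boundingRect(c),rect(I,c,z))
E
```

```text
8.25 [ 0.39859328 -0.11142573  0.22940877] [[0.104, 0.995, 0.004], [0.995, -0.104, -0.001], [-0.001, 0.004, -1.0]]
blue (136, 58, 53, 60) [297.3   5.2  53.   52.  -52.7]
blue (294, 236, 40, 43) [ 433.5 -191.6   52.2   44.7   84.9]
orange (458, 254, 22, 15) [ 630.  -230.    26.9   19.1  -18. ]
brass (296, 163, 52, 42) [ 449.1 -106.7   52.4   45.9  -44.4]
brass (262, 0, 98, 49) [448.9  46.9  91.5  41.8  -5.6]
brass (392, 113, 22, 8) [535.5 -46.8  22.    6.9  -5.4]
brass (253, 127, 22, 8) [393.1 -46.2  21.4   6.9  -6.2]
red (414, 210, 83, 84) [ 624.5 -228.3  111.   108.3  -89.4]
white (0, 200, 254, 156) [ 194.  -199.6  334.5  200.5   -7.1]
white (432, 4, 100, 114) [616.5  -1.1 100.4  96.7   2.6]
white (51, 0, 162, 65) [286.9  80.  162.2  52.9 -25.9]
white (526, 251, 34, 103) [ 717.4 -293.5  163.8   44.7  -79.7]
```

View pics/w2.png

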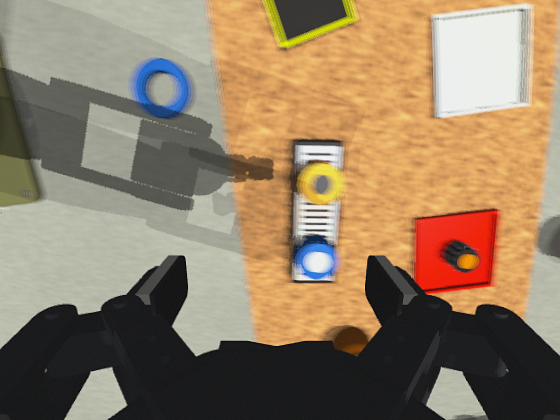

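The knob stands in the red dish at (463,256). The image is slightly blurred because the arm was still settling. Brass is at (320,183) and blue at (317,260). Brass next.

send_rows(
  motion=[
    [1,0.06,0.001,0,0,0,0],
    [1,0.09,0.002,-0.04,0,0,0],
    [1,0.09,0.002,-0.1,0,0,0],
    [1,0.09,0.002,-0.16,0,0,0],
    [1,0.09,0.002,-0.22,0,0,0],
    [1,0.09,0.002,-0.27,0,0,0],
    [1,0.09,0.002,-0.31,0,0,0],
    [1,0.09,0.002,-0.327,0,0,0],
  ],
  force=50,
)

```text
clock: 8.97
tool_pos: [0.4506, -0.1103, 0.0271]
orientation: [[0.106, 0.994, -0.005], [0.994, -0.106, 0.002], [0.001, -0.006, -1.0]]
contact_force: [-0.9, 1.2, -1.6]
width: 0.0853
gripper_force: 0.0
```

send_rows(
  motion=[
    [1,0,0,0,0,0,0],
    [1,0,0,0,0,0,0],
    [-1,0,0,0,0,0,0],
    [-1,0,0,0,0,0,0],
    [-1,0,0,0,0,0,0],
    [-1,0,0,0,0,0,0],
    [-1,0,0,0,0,0,0],
    [-1,0,0,0,0,0,0],
  ],
)

```text
clock: 9.63
tool_pos: [0.4544, -0.1117, 0.0322]
orientation: [[0.105, 0.994, 0.002], [0.994, -0.105, -0.001], [-0.001, 0.002, -1.0]]
contact_force: [-0.7, 0.4, 6.7]
width: 0.0444
gripper_force: 51.1
```

send_rows(
  motion=[
    [-1,0,0,0.02,0,0,0],
    [-1,0,0,0.05,0,0,0],
    [-1,0,0,0.1,0,0,0],
    [-1,0,0,0.15,0,0,0],
    [-1,0.02,0.03,0.18,0,0,0],
    [-1,0.05,0.08,0.18,0,0,0],
    [-1,0.08,0.13,0.18,0,0,0],
    [-1,0.11,0.18,0.18,0,0,0],
  ],
)

```text
clock: 10.3
tool_pos: [0.5197, -0.0021, 0.139]
orientation: [[0.107, 0.994, 0.001], [0.994, -0.107, -0.0], [-0.0, 0.001, -1.0]]
contact_force: [-0.3, -0.4, -2.5]
width: 0.0445
gripper_force: 51.9
```

send_rows(
  motion=[
    [-1,0.03,0.05,0,0,0,0],
    [-1,0.06,0.1,0,0,0,0],
    [-1,0.09,0.15,0,0,0,0],
    [-1,0.12,0.2,0,0,0,0],
    [-1,0.15,0.25,0,0,0,0],
    [-1,0.18,0.3,0,0,0,0],
    [-1,0.21,0.34,0,0,0,0],
    [-1,0.22,0.353,0,0,0,0],
  ],
)

```text
clock: 10.97
tool_pos: [0.6523, 0.2121, 0.1378]
orientation: [[0.103, 0.995, 0.001], [0.995, -0.103, 0.001], [0.001, 0.0, -1.0]]
contact_force: [-0.6, -0.9, -1.4]
width: 0.0445
gripper_force: 51.9
```

send_rows(
  motion=[
    [-1,0,0,0,0,0,0],
    [-1,0,0,-0.03,0,0,0],
    [-1,0,0,-0.07,0,0,0],
    [-1,0,0,-0.11,0,0,0],
    [-1,0,0,-0.13,0,0,0],
    [-1,0,0,-0.14,0,0,0],
    [-1,0,0,-0.14,0,0,0],
    [-1,0,0,-0.14,0,0,0],
  ],
)

```text
clock: 11.63
tool_pos: [0.6515, 0.2082, 0.0551]
orientation: [[0.106, 0.994, 0.001], [0.994, -0.106, 0.0], [0.0, 0.001, -1.0]]
contact_force: [1.6, -0.1, -2.0]
width: 0.0443
gripper_force: 51.9
```

send_rows(
  motion=[
    [-1,0,0,-0.03,0,0,0],
    [-1,0,0,-0.05,0,0,0],
    [-1,0,0,-0.065,0,0,0],
    [-1,0,0,-0.07,0,0,0],
    [-1,0,0,-0.073,0,0,0],
    [-1,0,0,-0.075,0,0,0],
    [-1,0,0,-0.077,0,0,0],
    [-1,0,0,-0.077,0,0,0],
  ],
)

```text
clock: 12.3
tool_pos: [0.6517, 0.2088, 0.0093]
orientation: [[0.105, 0.994, 0.001], [0.994, -0.105, 0.0], [0.0, 0.001, -1.0]]
contact_force: [-1.5, -0.2, 1.2]
width: 0.0445
gripper_force: 52.2
```

Brass has touched down. Release, lift, and head back for blue.

send_rows(
  motion=[
    [0.45,0,0,0,0,0,0],
    [0.45,0,0,0,0,0,0],
    [0.45,0,0,0,0,0,0],
    [0.45,0,0,0,0,0,0],
    [0.45,0,0,0,0,0,0],
    [0.45,0,0,0.02,0,0,0],
    [0.45,0,0,0.06,0,0,0],
    [0.45,0,0,0.12,0,0,0],
  ],
)

```text
clock: 12.97
tool_pos: [0.6483, 0.2079, 0.0773]
orientation: [[0.106, 0.994, -0.008], [0.994, -0.106, -0.002], [-0.003, -0.007, -1.0]]
contact_force: [0.1, -1.4, -0.1]
width: 0.0619
gripper_force: 0.0
```

send_rows(
  motion=[
    [1,0,0,0.06,0,0,0],
    [1,-0.02,-0.03,0.1,0,0,0],
    [1,-0.05,-0.08,0.13,0,0,0],
    [1,-0.08,-0.13,0.13,0,0,0],
    [1,-0.11,-0.18,0.13,0,0,0],
    [1,-0.14,-0.23,0.13,0,0,0],
    [1,-0.17,-0.28,0.13,0,0,0],
    [1,-0.2,-0.33,0.13,0,0,0],
  ],
)

```text
clock: 13.63
tool_pos: [0.5303, 0.0095, 0.1593]
orientation: [[0.105, 0.994, 0.002], [0.994, -0.105, -0.0], [-0.0, 0.002, -1.0]]
contact_force: [1.2, -0.5, 0.4]
width: 0.0855
gripper_force: 0.0
```

send_rows(
  motion=[
    [1,-0.03,-0.06,0,0,0,0],
    [1,-0.06,-0.12,0,0,0,0],
    [1,-0.09,-0.18,0,0,0,0],
    [1,-0.12,-0.24,0,0,0,0],
    [1,-0.15,-0.3,0,0,0,0],
    [1,-0.18,-0.32,0,0,0,0],
    [1,-0.18,-0.32,0,0,0,0],
    [1,-0.18,-0.32,0,0,0,0],
  ],
)

```text
clock: 14.3
tool_pos: [0.4228, -0.1822, 0.159]
orientation: [[0.108, 0.994, 0.002], [0.994, -0.108, -0.001], [-0.0, 0.002, -1.0]]
contact_force: [-0.7, 0.0, 0.2]
width: 0.085
gripper_force: 0.0
```

```bash
python3 - <<'E'
from h import *
o=env.observe(); print(o['tool_pos'])
im=vision.capture("top");I=vision.camera_info("top")
J=vision.camera_info("wrist"); iw=vision.capture("wrist")
cv2.imwrite("pics/t2.png",np.hstack([im[100:300,100:400,::-1],cv2.resize(iw[:,:,::-1],(400,300))[50:250]]))
for n,lo,hi,z in [("blue",(100,150,60),(125,255,255),.056),("brass",(18,120,80),(30,255,255),.033),("orange",(5,200,150),(20,255,255),.033)]:
    for c in blobs(im,lo,hi,15)[:5]: print(n,cv2.boundingRect(c),rect(I,c,z))
# blue side/white spot from wrist
for n,lo,hi,z in [("blue",(100,150,60),(125,255,255),.056)]:
    for c in blobs(iw,lo,hi,15)[:5]: print(n,cv2.boundingRect(c),rect(J,c,z))
E
```

```text
[ 0.42276769 -0.18217577  0.15903863]
blue (228, 319, 31, 32) [2.926e+02 6.500e+00 5.960e+01 5.860e+01 2.000e-01]
brass (4, 0, 96, 53) [940.9 429.1 206.4 119.9  88.8]
brass (121, 225, 110, 66) [440.5 150.1 219.2  87.1 -75.4]
brass (137, 146, 23, 21) [651.9 208.6  46.   42.2  89.8]
brass (356, 160, 10, 10) [ 634.8 -231.7   18.4   17.8   62.9]
brass (363, 62, 12, 9) [ 843.5 -250.5   24.6   12.6   70.8]
orange (363, 58, 13, 12) [ 849.6 -253.4   25.6   24.3  -89.9]
orange (357, 160, 8, 8) [ 635.1 -231.3   14.6   14.5   -0. ]
blue (273, 194, 54, 56) [ 442.1 -194.8   49.4   45.8   83.8]
blue (57, 0, 80, 42) [306.8 -22.1  60.   28.2  -8.4]
```

View pics/t2.png

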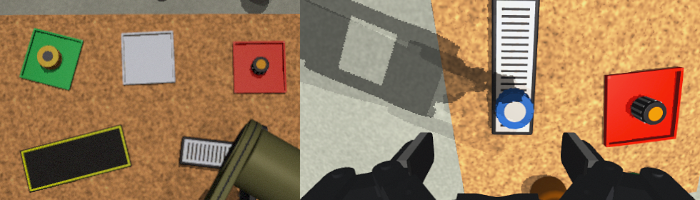

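Brass is centred in the green dish at (652,209), and the knob is within 2 mm of centre in the red dish. Blue is still at (443,-198). Grasping blue.

send_rows(
  motion=[
    [1,0.033,-0.027,0,0,0,0],
    [1,0.033,-0.027,0,0,0,0],
    [1,0.033,-0.027,-0.05,0,0,0],
    [1,0.033,-0.027,-0.1,0,0,0],
    [1,0.033,-0.027,-0.15,0,0,0],
    [1,0.033,-0.027,-0.19,0,0,0],
    [1,0.033,-0.027,-0.205,0,0,0],
    [1,0.033,-0.027,-0.21,0,0,0],
  ],
  force=30,
)

```text
clock: 15.07
tool_pos: [0.4419, -0.1959, 0.03]
orientation: [[0.104, 0.995, -0.004], [0.995, -0.104, 0.002], [0.002, -0.004, -1.0]]
contact_force: [-0.5, 0.7, 0.8]
width: 0.0854
gripper_force: 0.0
```

send_rows(
  motion=[
    [1,0,0,0,0,0,0],
    [1,0,0,0,0,0,0],
    [-1,0,0,0,0,0,0],
    [-1,0,0,0,0,0,0],
    [-1,0,0,0,0,0,0],
    [-1,0,0,0,0,0,0],
    [-1,0,0,0,0,0,0],
    [-1,0,0,0,0,0,0],
  ],
)

```text
clock: 15.73
tool_pos: [0.4437, -0.1981, 0.0334]
orientation: [[0.106, 0.994, 0.002], [0.994, -0.106, -0.001], [-0.001, 0.002, -1.0]]
contact_force: [-0.5, 0.2, 6.2]
width: 0.0454
gripper_force: 30.9
```

send_rows(
  motion=[
    [-1,0,0,0.02,0,0,0],
    [-1,0,0,0.05,0,0,0],
    [-1,0,0,0.1,0,0,0],
    [-1,0,0,0.15,0,0,0],
    [-1,0.02,0.02,0.15,0,0,0],
    [-1,0.05,0.05,0.15,0,0,0],
    [-1,0.085,0.08,0.15,0,0,0],
    [-1,0.12,0.115,0.15,0,0,0],
  ],
)

```text
clock: 16.4
tool_pos: [0.5155, -0.1282, 0.123]
orientation: [[0.107, 0.994, 0.001], [0.994, -0.107, -0.001], [-0.0, 0.001, -1.0]]
contact_force: [0.4, -1.3, 0.5]
width: 0.0447
gripper_force: 31.0
```

send_rows(
  motion=[
    [-1,0.04,0.04,0,0,0,0],
    [-1,0.08,0.08,0,0,0,0],
    [-1,0.12,0.12,0,0,0,0],
    [-1,0.16,0.16,0,0,0,0],
    [-1,0.2,0.2,0,0,0,0],
    [-1,0.231,0.22,0,0,0,0],
    [-1,0.231,0.22,-0.03,0,0,0],
    [-1,0.231,0.22,-0.07,0,0,0],
  ],
)

```text
clock: 17.07
tool_pos: [0.6567, 0.0045, 0.0832]
orientation: [[0.104, 0.995, 0.006], [0.995, -0.104, -0.0], [0.0, 0.006, -1.0]]
contact_force: [0.1, 0.2, -1.1]
width: 0.0447
gripper_force: 31.0
```

send_rows(
  motion=[
    [-1,0,0,-0.02,0,0,0],
    [-1,0,0,-0.03,0,0,0],
    [-1,0,0,-0.04,0,0,0],
    [-1,0,0,-0.05,0,0,0],
    [-1,0,0,-0.05,0,0,0],
    [-1,0,0,-0.05,0,0,0],
    [-1,0,0,-0.05,0,0,0],
    [-1,0,0,-0.05,0,0,0],
  ],
)

```text
clock: 17.73
tool_pos: [0.6542, 0.0033, 0.0512]
orientation: [[0.106, 0.994, 0.002], [0.994, -0.106, -0.0], [0.0, 0.002, -1.0]]
contact_force: [-0.3, -0.4, -1.1]
width: 0.0448
gripper_force: 31.0
```

Down about 41 mm.

send_rows(
  motion=[
    [-1,0,0,-0.03,0,0,0],
    [-1,0,0,-0.05,0,0,0],
    [-1,0,0,-0.06,0,0,0],
    [-1,0,0,-0.064,0,0,0],
    [-1,0,0,-0.067,0,0,0],
    [-1,0,0,-0.069,0,0,0],
    [-1,0,0,-0.07,0,0,0],
    [-1,0,0,-0.07,0,0,0],
  ],
)

```text
clock: 18.4
tool_pos: [0.6537, 0.0035, 0.0104]
orientation: [[0.105, 0.994, -0.001], [0.994, -0.105, -0.0], [-0.0, -0.001, -1.0]]
contact_force: [-7.1, 0.9, 10.3]
width: 0.0446
gripper_force: 31.9
```

send_rows(
  motion=[
    [0.45,0,0,0,0,0,0],
    [0.45,0,0,0,0,0,0],
    [0.45,0,0,0,0,0,0],
    [0.45,0,0,0,0,0,0],
    [0.45,0,0,0,0,0,0],
    [0.45,0,0,0.02,0,0,0],
    [0.45,0,0,0.06,0,0,0],
    [0.45,0,0,0.12,0,0,0],
  ],
)

```text
clock: 19.07
tool_pos: [0.6506, 0.0036, 0.0773]
orientation: [[0.106, 0.994, -0.008], [0.994, -0.106, 0.001], [-0.0, -0.008, -1.0]]
contact_force: [-0.3, 0.5, 0.4]
width: 0.0619
gripper_force: 0.0
```

send_rows(
  motion=[
    [1,0,0,0.06,0,0,0],
    [1,-0.05,0,0.12,0,0,0],
    [1,-0.11,0,0.16,0,0,0],
    [1,-0.17,0,0.18,0,0,0],
    [1,-0.23,0,0.18,0,0,0],
    [1,-0.29,-0.02,0.18,0,0,0],
    [1,-0.35,-0.02,0.18,0,0,0],
    [1,-0.35,-0.02,0.18,0,0,0],
  ],
)

```text
clock: 19.73
tool_pos: [0.4378, -0.0083, 0.1872]
orientation: [[0.106, 0.994, -0.003], [0.994, -0.106, 0.0], [-0.0, -0.003, -1.0]]
contact_force: [0.7, -0.6, -0.3]
width: 0.0851
gripper_force: 0.0
```

send_rows(
  motion=[
    [1,0,0,0,0,0,0],
    [1,0,0,0,0,0,0],
    [1,0,0,0,0,0,0],
    [1,0,0,0,0,0,0],
    [1,0,0,0,0,0,0],
    [1,0,0,0,0,0,0],
    [1,0,0,0,0,0,0],
    [1,0,0,0,0,0,0],
  ],
)

```text
clock: 20.4
tool_pos: [0.4437, -0.0085, 0.1879]
orientation: [[0.105, 0.994, -0.001], [0.994, -0.105, 0.0], [0.0, -0.001, -1.0]]
contact_force: [-0.1, 0.6, 0.3]
width: 0.0856
gripper_force: 0.0
```

```bash
python3 - <<'E'
from h import *
o=env.observe(); print(o['tool_pos'])
im=vision.capture("top");I=vision.camera_info("top")
J=vision.camera_info("wrist"); iw=vision.capture("wrist")
cv2.imwrite("pics/t3.png",np.vstack([cv2.resize(im[110:310,100:460,::-1],(540,300)),cv2.resize(iw[150:350,150:510,::-1],(540,300))]))
for c in blobs(im,(100,150,60),(125,255,255),15)[:3]: print("blue",rect(I,c,.033))
for cam,i,img in(("top",I,im),("wrist",J,iw)):
  for n,lo,hi in (("grid",(0,0,110),(179,60,255)),("dark",(0,0,0),(179,255,60))):
    for c in blobs(img,lo,hi,200)[:9]:
        r=rect(i,c,.026)
        if 400<r[0]<500 and -220<r[1]<-90: print(cam,n,r)
  for c in blobs(img,(25,150,90),(35,255,255),150)[:3]: print(cam,"pad",rect(i,c,.004))
E
```

```text
[ 0.44371312 -0.00854505  0.18791157]
blue [6.522e+02 6.000e-01 4.420e+01 4.140e+01 3.000e-01]
blue [283.8  22.8  55.7  27.6  30.4]
blue [ 3.12e+02 -6.00e-01  1.19e+01  1.00e+01  3.00e-01]
top grid [ 448.6 -155.3  169.3   47.3   83.3]
top pad [959.2 446.4 199.5 114.5  89.6]
top pad [429.4 201.7 119.   87.6 -75.7]
wrist grid [ 450.2 -133.1  125.4   47.5   83.7]
wrist dark [ 428.8 -192.4  791.7  278.    -6.2]
wrist pad [449.2 123.7 152.3  87.  -75.4]
```

View pics/t3.png

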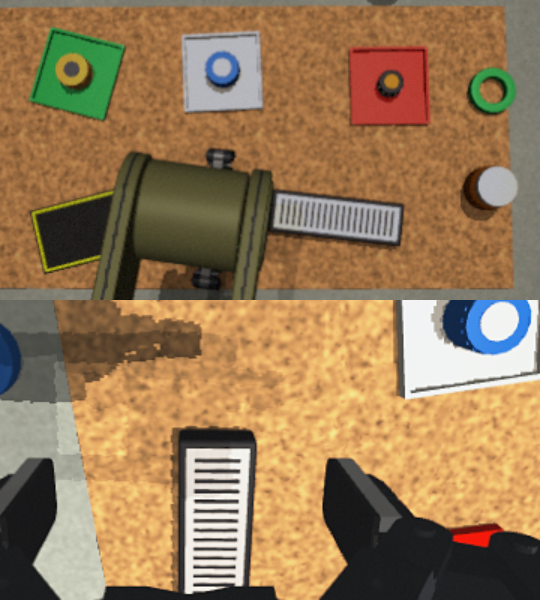

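All three parts stand in their dishes and the tray is empty, at (449,-155) and 83.6°. The jar is unmoved. Grasping the tray.

send_rows(
  motion=[
    [1,0.008,-0.06,0,0,0,0],
    [1,0.008,-0.12,0,0,0,0],
    [1,0.008,-0.18,0,0,0,0],
    [1,0.008,-0.24,0,0,0,0],
    [1,0.008,-0.245,-0.03,0,0,0],
    [1,0.008,-0.245,-0.08,0,0,0],
    [1,0.008,-0.245,-0.13,0,0,0],
    [1,0.008,-0.245,-0.18,0,0,0],
  ],
  force=70,
)

```text
clock: 21.17
tool_pos: [0.4486, -0.1562, 0.0794]
orientation: [[0.107, 0.994, 0.001], [0.994, -0.107, -0.001], [-0.0, 0.001, -1.0]]
contact_force: [-0.3, 0.3, -0.9]
width: 0.0853
gripper_force: 0.0
```

send_rows(
  motion=[
    [1,0,0,-0.03,0,0,0],
    [1,0,0,-0.06,0,0,0],
    [1,0,0,-0.09,0,0,0],
    [1,0,0,-0.11,0,0,0],
    [1,0,0,-0.12,0,0,0],
    [1,0,0,-0.125,0,0,0],
    [1,0,0,-0.125,0,0,0],
    [1,0,0,-0.125,0,0,0],
  ],
)

```text
clock: 21.83
tool_pos: [0.449, -0.1559, 0.0059]
orientation: [[0.105, 0.994, 0.001], [0.994, -0.105, -0.001], [-0.0, 0.001, -1.0]]
contact_force: [-0.9, 0.0, -0.3]
width: 0.0852
gripper_force: 0.0
```

send_rows(
  motion=[
    [-1,0,0,0,0,0,0],
    [-1,0,0,0,0,0,0],
    [-1,0,0,0,0,0,0],
    [-1,0,0,0,0,0,0],
    [-1,0,0,0,0,0,0],
    [-1,0,0,0,0,0,0],
    [-1,0,0,0,0,0,0],
    [-1,0,0,0,0,0,0],
  ],
)

```text
clock: 22.5
tool_pos: [0.4494, -0.1561, 0.0065]
orientation: [[0.105, 0.994, 0.002], [0.994, -0.105, -0.001], [-0.001, 0.002, -1.0]]
contact_force: [0.3, 0.2, 6.0]
width: 0.056
gripper_force: 77.4
```

send_rows(
  motion=[
    [-1,0,0,0.02,0,0,0],
    [-1,0,0,0.04,0,0,0],
    [-1,0,0,0.07,0,0,0],
    [-1,0,0,0.1,0,0,0],
    [-1,0,0.03,0.1,0,0,0],
    [-1,0,0.07,0.1,0,0,0],
    [-1,0,0.11,0.1,0,0,0],
    [-1,0,0.15,0.1,0,0,0],
  ],
)

```text
clock: 23.17
tool_pos: [0.4474, -0.0646, 0.0644]
orientation: [[0.106, 0.994, -0.001], [0.994, -0.106, 0.0], [0.0, -0.001, -1.0]]
contact_force: [0.6, 0.2, -2.3]
width: 0.0564
gripper_force: 76.6
```

send_rows(
  motion=[
    [-1,-0.002,0.05,0,0,0,0.008],
    [-1,-0.004,0.1,0,0,0,0.016],
    [-1,-0.006,0.15,0,0,0,0.024],
    [-1,-0.008,0.2,0,0,0,0.032],
    [-1,-0.01,0.25,0,0,0,0.04],
    [-1,-0.012,0.3,0,0,0,0.048],
    [-1,-0.0125,0.34,0,0,0,0.055],
    [-1,-0.0125,0.365,0,0,0,0.0572],
  ],
)

```text
clock: 23.83
tool_pos: [0.4396, 0.1554, 0.0643]
orientation: [[-0.255, 0.967, -0.001], [0.967, 0.255, 0.0], [0.001, -0.001, -1.0]]
contact_force: [-0.3, -1.0, -2.6]
width: 0.0564
gripper_force: 76.5
```

send_rows(
  motion=[
    [-1,0,0,0,0,0,0],
    [-1,0,0,0,0,0,0],
    [-1,0,0,0,0,0,0],
    [-1,0,0,-0.02,0,0,0],
    [-1,0,0,-0.04,0,0,0],
    [-1,0,0,-0.05,0,0,0],
    [-1,0,0,-0.05,0,0,0],
    [-1,0,0,-0.05,0,0,0],
  ],
)

```text
clock: 24.5
tool_pos: [0.4405, 0.1527, 0.0348]
orientation: [[-0.25, 0.968, -0.001], [0.968, 0.25, -0.0], [-0.0, -0.001, -1.0]]
contact_force: [0.1, 0.6, -3.2]
width: 0.0567
gripper_force: 76.4
```

```bash
python3 - <<'E'
from h import *
o=env.observe(); print(o['tool_pos'],o['orientation'].round(3).tolist(),o['width'])
J=vision.camera_info("wrist"); iw=vision.capture("wrist")
cv2.imwrite("pics/w4.png",iw[:,:,::-1])
E
```

```text
[0.44052626 0.15268454 0.03476336] [[-0.25, 0.968, -0.001], [0.968, 0.25, -0.0], [-0.0, -0.001, -1.0]] 0.056658716177295586
```

View pics/w4.png

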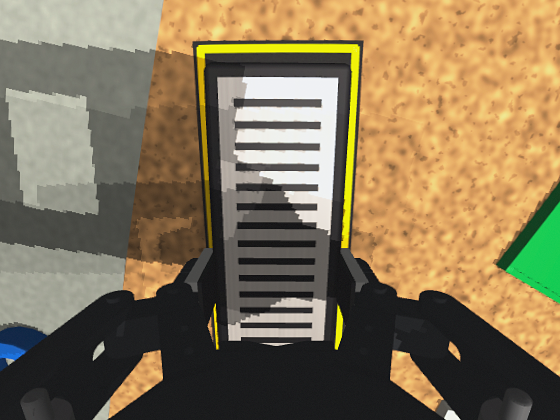

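The tray is held parallel to the pad's yellow border and centred in it. Lowering.

send_rows(
  motion=[
    [-1,0.002,0.001,-0.01,0,0,0],
    [-1,0.002,0.001,-0.02,0,0,0],
    [-1,0.002,0.001,-0.03,0,0,0],
    [-1,0.002,0.001,-0.036,0,0,0],
    [-1,0.002,0.001,-0.039,0,0,0],
    [-1,0.002,0.001,-0.041,0,0,0],
    [-1,0.002,0.001,-0.042,0,0,0],
    [-1,0.002,0.001,-0.042,0,0,0],
  ],
)

```text
clock: 25.22
tool_pos: [0.4421, 0.1541, 0.0105]
orientation: [[-0.251, 0.968, -0.0], [0.968, 0.251, -0.0], [-0.0, -0.0, -1.0]]
contact_force: [-3.8, -0.3, 2.2]
width: 0.0565
gripper_force: 77.0
```

send_rows(
  motion=[
    [1,0,0,0,0,0,0],
    [1,0,0,0,0,0,0],
    [1,0,0,0,0,0,0],
    [1,0,0,0,0,0,0],
    [1,0,0,0,0,0,0],
    [1,0,0,0.02,0,0,0],
    [1,0,0,0.06,0,0,0],
    [1,0,0,0.12,0,0,0],
  ],
)

```text
clock: 25.88
tool_pos: [0.4391, 0.1533, 0.0794]
orientation: [[-0.251, 0.968, -0.007], [0.968, 0.251, -0.002], [0.0, -0.008, -1.0]]
contact_force: [1.2, 0.2, 0.4]
width: 0.0853
gripper_force: 0.0
```

send_rows(
  motion=[
    [1,0,0,0.06,0,0,0],
    [1,0,0,0.12,0,0,0],
    [1,-0.02,0.05,0.16,0,0,0],
    [1,-0.05,0.1,0.2,0,0,0],
    [1,-0.08,0.15,0.24,0,0,0],
    [1,-0.11,0.2,0.26,0,0,0],
    [1,-0.14,0.25,0.26,0,0,0],
    [1,-0.17,0.3,0.26,0,0,0],
  ],
)

```text
clock: 26.55
tool_pos: [0.3396, 0.3358, 0.2399]
orientation: [[-0.251, 0.968, 0.003], [0.968, 0.251, 0.002], [0.002, 0.004, -1.0]]
contact_force: [0.3, 0.5, -0.7]
width: 0.085
gripper_force: 0.0
```

send_rows(
  motion=[
    [1,-0.02,0.05,0,0,0,0],
    [1,-0.04,0.1,0,0,0,0],
    [1,-0.06,0.15,0,0,0,0],
    [1,-0.08,0.2,0,0,0,0],
    [1,-0.1,0.25,0,0,0,0],
    [1,-0.12,0.3,0,0,0,0],
    [1,-0.14,0.34,0,0,0,0],
    [1,-0.14,0.34,0,0,0,0],
  ],
)

```text
clock: 27.22
tool_pos: [0.2538, 0.5412, 0.2375]
orientation: [[-0.255, 0.967, -0.001], [0.967, 0.255, 0.001], [0.001, -0.001, -1.0]]
contact_force: [-0.1, -0.0, 0.2]
width: 0.0855
gripper_force: 0.0
```

```bash
python3 - <<'E'
from h import *
o=env.observe(); print(o['tool_pos'],o['contact_force'])
im=vision.capture("top");I=vision.camera_info("top")
cv2.imwrite("pics/t5.png",cv2.resize(im[100:310,50:460,::-1],(800,410)))
for n,lo,hi,z in [("red",(0,150,60),(6,255,255),.01),("green",(50,120,40),(75,255,255),.01),("pad",(25,150,90),(35,255,255),.004),("blue",(100,150,60),(125,255,255),.033),("orange",(5,200,150),(20,255,255),.033),("brass",(18,120,80),(30,255,255),.033),("grid",(0,0,110),(179,60,255),.030)]:
    for c in blobs(im,lo,hi,15)[:9]:
        r=rect(I,c,z)
        if 400<r[0]<700 and -260<r[1]<260: print(n,r)
E
```

```text
[0.25384074 0.54121497 0.23745407] [-0.06678858 -0.03859095  0.233146  ]
red [ 6.328e+02 -2.318e+02  1.110e+02  1.107e+02  6.000e-01]
green [651.4 208.3 110.8 110.3  75.4]
pad [441.8 153.9 217.8  87.7 -75.5]
blue [6.533e+02 6.000e-01 4.210e+01 4.140e+01 3.000e-01]
orange [ 635.  -231.3   14.7   14.4   -1. ]
brass [441.2 147.3 212.4  87.  -75.4]
brass [651.9 208.6  46.   42.2  89.8]
brass [ 634.1 -231.5   17.7   17.1   17.3]
grid [ 558.8  -58.2 1169.2  872.8   90. ]
```

View pics/t5.png

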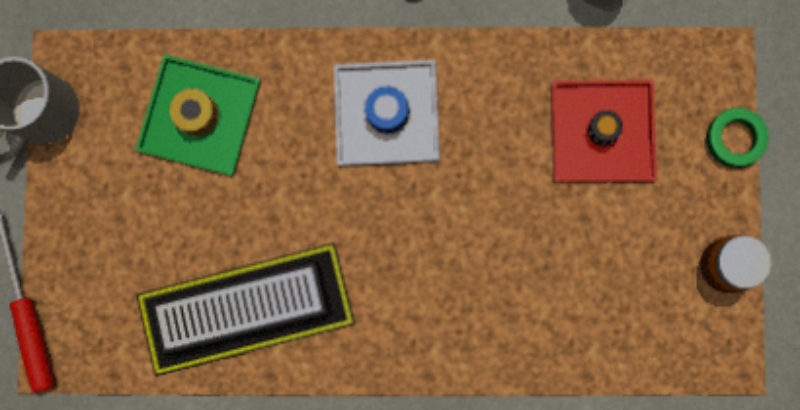

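The final view shows every part centred in its dish, the tray centred along the pad, the jar untouched and the arm clear. Handing in.

```bash
python3 -c "
from cell import env
print(env.close_job())"
```

```text
the job is handed in; nothing more can be done
None
```

The job is handed in at about 27 s: by the last camera check, the knob, brass fitting and blue cartridge stand within about 3 mm of the centres of their dishes, the drip tray lies centred lengthwise on the drain pad (placed by arm position and checked by eye), and the jar was not moved.

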